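Unlock the measuring board and hold its sprung press arm open

ROBOT

A 6-joint arm with a two-finger parallel gripper is mounted at the origin on the work surface. World frame = base frame: x ahead of the robot, y to its left, z up, the work surface at z = 0. Lengths are in m, angles in rad, forces in N, time in s.
With the tool pointing down it reaches from about 0.35 to 0.975 m from the base axis. Payload 7.1 kg.
Tool frame: the origin (TCP) lies midway between the tips of the shut fingers; the grasp point (between the pads) lies 19 mm behind it; z points along the fingers, x is the direction in which the jaws open and shut, and the axes are right-handed (so a half turn about z gives the same grasp; the last joint's range is limited). The gripper opens to 88 mm and grips with 3 to 60 N. Pads are 20 mm wide; open, the fingers measure 115 mm over their backs; the gripper's body (75 mm by 178 mm) begins 61 mm behind the grasp point.
Start: joints at [1.175, 0.423, 1.63, -0, 1.089, -0.019], TCP at [0.23, 0.581, 0.223] pointing down, gripper open.
Joint ranges: [-3, 3], [-0.9, 2.11], [0.09, 2.58], [-1.31, 4.45], [0.11, 2.69], [-2.54, 2.54]. Speed limits (rad/s): [2.39, 2.39, 3.01, 3.14, 3.14, 3.14].

INTERFACE

Orientations are given as a unit quaternion [w, x, y, z].
In Python, from station import move_pose, movel, movej, command_gripper, wait, inverse_kinematics, read_camera, camera_info, MotionError, job_done, get_time, get_joint_pos, get_qvel, get_effort, get_tcp_pos, get_ee_rot, get_ft_force, get_ft_torque, get_grip_width gives the robot as it stands. Calls block until the motion is done:
- move_pose(position, orientation): joint-space move of the TCP to a pose.
- movel(position, frame=None, v=0.15, until_force=None): straight line of the TCP; frame=None keeps the orientation; v is the mean speed in m/s. With until_force (N) it stops when the force on the tool has changed by that much, and returns True; else False.
- movej(angles): joint-space move.
- command_gripper(opening): opening from 0.0 (shut) to 1.0 (fully open); the grip force is fixed at half the most; returns when the fingers have stopped.
- wait(seconds).
- inverse_kinematics(position, orientation): joint angles nearest the present ones, or None.
- read_camera(name): name is "scene" or "top"; returns the picture (420x560x3 uint8, red, green, blue); there is no depth.
- camera_info(name): a dict with "intrinsics" (3x3 intrinsics, pixels), "dist" ([k1, k2, p1, p2, k3] as OpenCV has them; the pictures are not rectified), "T" (4x4, takes a point from camera to world coordinates). Camera axes: x right, y up, looking along -z (the intrinsics and any distortion apply to the point x, -y, -z); pixel columns grow to the right and rows downward; lengths in m; the calibration is good to about 2 mm. A picture is of the moment at which its call begins. camera_info takes no time and is no camera call.
A pose or a line that the arm cannot do raises MotionError and nothing moves.
- job_done(): hands the job in, once; it reports no verdict.
Readings, each from a call of its own:
- get_time(): time.
- get_joint_pos(): joint angles.
- get_qvel(): joint speeds.
- get_effort(): joint torques, N m.
- get_tcp_pos(): TCP position.
- get_ee_rot(): TCP orientation.
- get_ft_force(): force on the tool from outside, world axes, zero at the start.
- get_ft_torque(): the same for the moment, N m.
- get_grip_width(): opening from 0.0 (shut) to 1.0 (fully open).
Only numpy, scipy, OpenCV 4.12 (cv2) and the standard library are available. Lean on these libraries where they do the work, as an engineer would, in place of code of your own. Each camera call takes 0.05 s, during which the arm holds its last target.

TASK

Free the measuring board's press arm by pulling the lock plug straight up out of its socket, and put the plug in the small square steel bin. Then swing the press arm away from the fence, against its spring, all the way to its stop, and finish while still holding it there so that a colleague can lay in a specimen: do not let go. Leave the other things on the bench where they are.

Things in the scene. Friction and masses are not known exactly. Their poses are not given: they have to be found in the camera images.
- board: the measuring board, fixed: aluminium plate 220 (its x) x 200 (its y) x 12 mm; origin at the centre of its underside, z up. In its frame (mm): a white fence 170 x 10 centred at (-25, 66), top at z 52; the pivot at (70, 30); a stop pin, 12 across, at (38, -51), top at z 56; a socket block 35 x 33 centred at (0, 1), top at z 36, with a rectangular hole 15.5 x 13.5 mm, and a sprung detent at -x
- pivot (a point): point on the vertical axis of the press arm, on the pivot, 106 mm above the bench (the height of the post's top)
- swing (a joint): angle of the press arm about its vertical pivot, rad: 0 = closed, jaw against the fence; grows as the arm swings away from the fence, anticlockwise seen from above, to its stop at 1.0. A spring always drives it back to 0: about 4 N at the post when closed, 7.5 N at the stop. While the plug is in its socket it blocks the arm after about 0.1 rad of swing
- press_arm: the sprung press arm: a steel bar 135 long, 22 wide, 14 thick, its top 54 mm above the bench, with a rubber jaw pad on the fence side and an upright round black grip post near its free end. Origin on the pivot axis, 38 mm above the bench; the bar runs along its own -x and the post stands 120 mm from the pivot axis. When closed its axes are parallel to the board's
- post_top (a point): centre of the top of the grip post: a vertical cylinder 16 mm in diameter that stands 52 mm clear above the bar, its top 106 mm above the bench
- plug: the lock plug, loose, about 60 g: a black upright head 26 (its x) x 22 (its y) x 60 mm over a notched steel prong 14 x 12 x 24 mm. Origin at the centre of the head's underside, z up through the head. Seated, its axes are the board's and the head stands 36 to 96 mm above the bench; the closed arm's bar (top at 54 mm) lies 7 mm from its +y face and the post 58 mm away, towards -x, +y
- plug_mid (a point): middle of the plug's whole length, 18 mm above the plug's origin along its z. Pulled straight up, the plug must overcome the sprung detent (some 5 to 12 N in the first 5 mm) and is clear of the socket after 24 mm
- bin: the small open steel bin, fixed: 100 x 100 x 50 mm high, walls 4 mm, floor 4 mm; origin at the centre of its underside, z up. It stands left or right of the board; a plug lowered into it upright and let go just above the floor stays inside, standing or toppled
- jar: bystander: clear specimen jar with white lid, 72 mm in diameter, 85 mm high, origin at the centre of its underside; stands on the side of the board where the bin is not
- amber: bystander: amber bottle, 60 mm in diameter, 130 mm high, origin at the centre of its underside
- tape: bystander: round tape measure, 60 mm in diameter, 18 mm high, origin at the centre of its underside
- ruler: bystander: steel ruler 160 x 25 x 4 mm, origin at the centre of its underside, along its x
- rack: bystander: white rack of capped sample tubes, 70 x 150 mm, 102 mm high, origin at the centre of its underside
- counter: bystander: grey hand counter 50 x 65 x 28 mm with a 5 mm button on top, origin at the centre of its underside
Things that resemble listed ones, but are neither listed nor needed, are in the scene too. There is more than one size of the plug; the job needs the smallest. Leave any red look-alike of the bin alone.

How it is judged:
By the outcome, as a careful person would: the job done as asked, in the order asked, and still so for the second after the job is handed in, while the arm keeps its last pose, push and grip.
It also fails if it takes over 48 s, if anything falls off the work surface, if the arm or the gripper's body presses on something with over 40 N, if the wrist force passes 120 N, or if a joint passes its speed limit or range.

## Working session

There is one attempt and no reset: what is moved stays moved. The work goes in short steps, each a Python script; the robot and the scene stay as the last script left them, time stands still between calls to the robot, and variables do not carry over. Pictures are saved under pics/ and viewed, and the job is handed in when it is done.

```bash
mkdir -p pics; ls; python3 - <<'E'
from station import *
import cv2
for n in("scene","top"):
    cv2.imwrite(f"pics/{n}0.png",cv2.cvtColor(read_camera(n),cv2.COLOR_RGB2BGR))
    i=camera_info(n);print(n,i["intrinsics"],i["dist"],i["T"])
print(get_time(),get_ee_rot())
E
```

```text
pics
scene [[458.61932942   0.         284.97012398]
 [  0.         458.61932942 206.91113439]
 [  0.           0.           1.        ]] [0.05280196 0.         0.         0.         0.        ] [[-0.83612261 -0.336226    0.43341788  0.99452343]
 [ 0.54848946 -0.52344438  0.65204701  0.66282674]
 [ 0.00763499  0.78291638  0.6220801   0.72711773]
 [ 0.          0.          0.          1.        ]]
top [[483.82210367   0.         283.24271932]
 [  0.         483.82210367 200.64018812]
 [  0.           0.           1.        ]] [-0.13930735  0.          0.          0.          0.        ] [[-0.00353158  0.98788802 -0.1551283   0.30853593]
 [-0.99999131 -0.00383235 -0.00163986 -0.03248897]
 [-0.0022145   0.15512116  0.98789297  1.46512798]
 [ 0.          0.          0.          1.        ]]
0.1 [ 3.75405684e-04  8.27020520e-01  5.62171343e-01 -5.47956141e-04]
```

View pics/scene0.png

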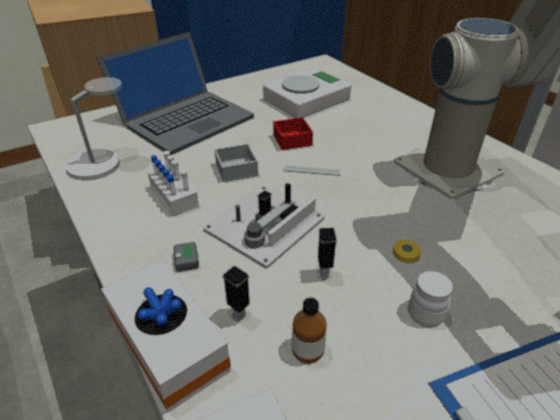

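View pics/top0.png

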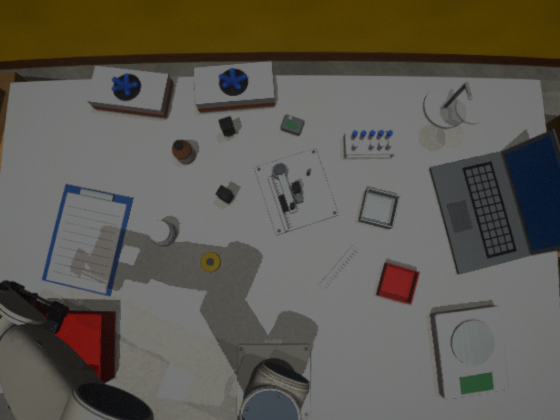

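The board is near top pixel (296,190), the grey bin near (379,207) and the red look-alike near (398,283). Next I'll enlarge these areas.

```bash
python3 - <<'E'
import cv2
t=cv2.imread("pics/top0.png");s=cv2.imread("pics/scene0.png")
cv2.imwrite("pics/tc.png",cv2.resize(t[140:245,245:345],None,fx=7.5*.76,fy=7.5*.76,interpolation=cv2.INTER_CUBIC))
cv2.imwrite("pics/tb.png",cv2.resize(t[175:240,345:415],None,fx=8,fy=8,interpolation=cv2.INTER_CUBIC))
cv2.imwrite("pics/sc.png",cv2.resize(s[170:270,195:335],None,fx=5.7,fy=5.7,interpolation=cv2.INTER_CUBIC))
E
```

```text
(no output)
```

View pics/tc.png

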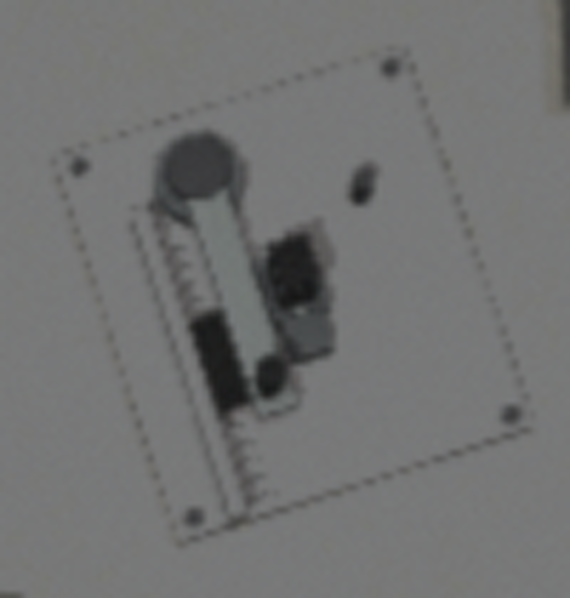

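View pics/sc.png

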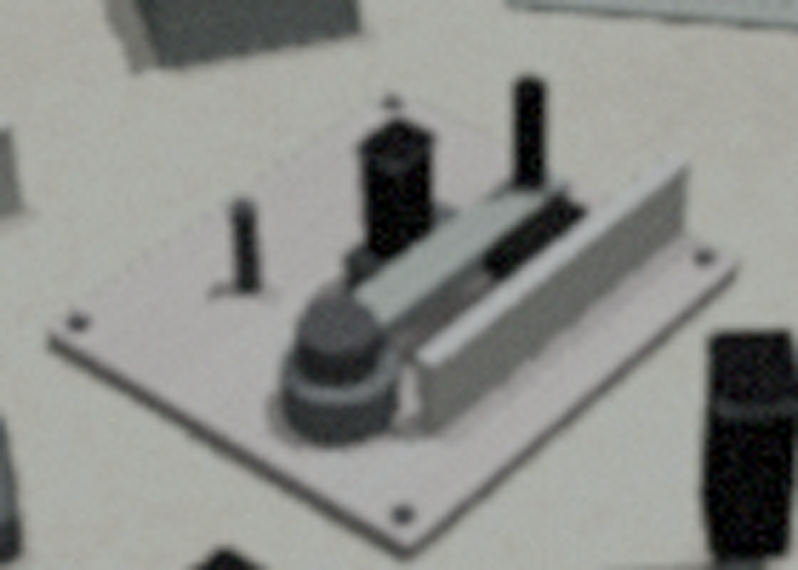

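View pics/tb.png

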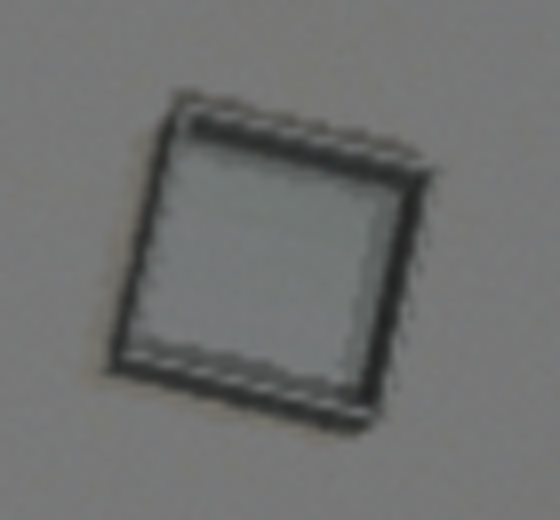

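```bash
cat > h.py <<'E'
import numpy as np, cv2
from station import *
from scipy.optimize import least_squares
def proj(n,P):
    i=camera_info(n);T=np.array(i["T"]);P=np.atleast_2d(P)
    c=(P-T[:3,3])@T[:3,:3]; c=c*[1,-1,-1]
    return cv2.projectPoints(c,np.zeros(3),np.zeros(3),np.array(i["intrinsics"]),np.array(i["dist"]))[0][:,0]
def ray(n,uv,z):
    i=camera_info(n);T=np.array(i["T"])
    p=cv2.undistortPoints(np.array([[uv]],float),np.array(i["intrinsics"]),np.array(i["dist"]))[0,0]
    d=T[:3,:3]@np.array([p[0],-p[1],-1]); o=T[:3,3]
    return o+d*(z-o[2])/d[2]
def tri(u1,u2):
    f=lambda P:np.r_[proj("top",P)[0]-u1,proj("scene",P)[0]-u2]
    r=least_squares(f,[.5,0,.1],x_scale=.01); return r.x,r.fun
TC=lambda u,v:np.array([(u+.5)/5.7-.5+245,(v+.5)/5.7-.5+140])
SC=lambda u,v:np.array([(u+.5)/5.7-.5+195,(v+.5)/5.7-.5+170])
TB=lambda u,v:np.array([(u+.5)/8-.5+345,(v+.5)/8-.5+175])
def w(pose,p): 
    c,s=np.cos(pose[2]),np.sin(pose[2]); p=np.atleast_2d(p)
    return np.c_[pose[0]+c*p[:,0]-s*p[:,1],pose[1]+s*p[:,0]+c*p[:,1],p[:,2]]
E
python3 - <<'E'
from h import *
np.set_printoptions(precision=4,suppress=True)
B=np.array([[.11,.1,.012],[.11,-.1,.012],[-.11,-.1,.012],[-.11,.1,.012]])
ut=np.array([TC(52,158),TC(408,45),TC(530,430),TC(180,545)])
us=np.array([SC(405,543),SC(50,337),SC(390,93),SC(738,265)])
for l,a in(("top",1),("scene",2),("both",3)):
    f=lambda x:np.r_[((proj("top",w(x,B))-ut)*(a&1)).ravel(),((proj("scene",w(x,B))-us)*(a>>1)).ravel()]
    r=least_squares(f,[.55,-.05,.3],x_scale=[.01,.01,.1]);print(l,r.x,np.round(r.fun,1))
p=r.x
print("predict post",w(p,[-.05,.03,.106]),"plug top",w(p,[0,0,.096]),"pivot",w(p,[.07,.03,.106]))
print("post meas",tri(TC(268,372),SC(530,83)))
print("plugtop",tri(TC(289,262),SC(397,135)))
print("post proj",proj("top",w(p,[-.05,.03,.106])),TC(268,372),proj("scene",w(p,[-.05,.03,.106])),SC(530,83))
print("plug proj",proj("top",w(p,[0,0,.096])),TC(289,262),proj("scene",w(p,[0,0,.096])),SC(397,135))
# bin rim
C=np.array([[-.05,.05],[.05,.05],[.05,-.05],[-.05,-.05]])
uc=[TB(110,365),TB(178,92),TB(432,172),TB(365,430)]
q=[ray("top",u,.05) for u in uc];print(np.array(q),np.mean(q,0),[np.linalg.norm(q[i]-q[i-1]) for i in range(4)])
E
```

```text
top [ 0.5669 -0.0688  0.3065] [ 0.2 -0.2 -0.6  0.4  0.9 -0.1 -0.6 -0.1  0.   0.  -0.  -0.   0.  -0.
  0.  -0. ]
scene [ 0.5688 -0.0661  0.3143] [-0.  -0.  -0.  -0.   0.  -0.  -0.  -0.   0.7  1.3 -1.4 -1.2 -0.  -0.5
  0.7 -0.4]
both [ 0.5677 -0.0677  0.3108] [-0.2 -0.3 -1.1  0.   0.6 -0.5 -0.8 -0.3  0.5  0.6 -1.3 -1.8  0.2 -0.9
  0.7 -0.7]
predict post [[ 0.511  -0.0544  0.106 ]] plug top [[ 0.5677 -0.0677  0.096 ]] pivot [[ 0.6252 -0.0177  0.106 ]]
post meas (array([ 0.5104, -0.0545,  0.1069]), array([ 0.2028, -0.2541,  0.2619,  0.0443]))
plugtop (array([ 0.5676, -0.0653,  0.0968]), array([ 0.1013, -0.136 ,  0.1328,  0.0241]))
post proj [[291.7818 204.4323]] [291.6053 204.8509] [[287.6251 184.5932]] [287.5702 184.1491]
plug proj [[296.2135 185.4206]] [295.2895 185.5526] [[263.7864 193.0787]] [264.2368 193.2719]
[[ 0.4715 -0.2515  0.05  ]
 [ 0.5739 -0.2799  0.05  ]
 [ 0.5433 -0.3747  0.05  ]
 [ 0.4468 -0.3458  0.05  ]] [ 0.5088 -0.313   0.05  ] [np.float64(0.09749188103068847), np.float64(0.10622518360528023), np.float64(0.0996502310721836), np.float64(0.10072940594893552)]
```

The seated-plug estimate agrees to about 2 mm with a direct two-camera measurement of the plug top. The post agrees to about 1 mm. I'll grasp the plug along its x and pull.

```bash
cat >> h.py <<'E'
YAW=.309
PX,PY=.5677,-.0665
def q(a): return [0.,float(np.cos(a/2)),float(np.sin(a/2)),0.]
E
python3 - <<'E'
from h import *
np.set_printoptions(precision=4,suppress=True)
for p in ([PX,PY,.2],[.509,-.313,.2]): print(inverse_kinematics(p,q(YAW)))
command_gripper(.65)
move_pose([PX,PY,.20],q(YAW))
movel([PX,PY,.12],v=.15)
print(movel([PX,PY,.062],v=.08,until_force=6))
print(get_tcp_pos(),get_ft_force(),get_time())
cv2.imwrite("pics/s1.png",cv2.resize(cv2.cvtColor(read_camera("scene"),cv2.COLOR_RGB2BGR)[120:270,180:380],None,fx=4,fy=4,interpolation=2))
E
```

```text
[-0.1374  0.3731  1.7683 -0.      1.0002 -0.4464]
[-0.5712  0.4097  1.7104 -0.      1.0215 -0.8802]
False
[ 0.5679 -0.0665  0.0621] [-0.0056  0.8144  0.6986] 4.9083
```

View pics/s1.png

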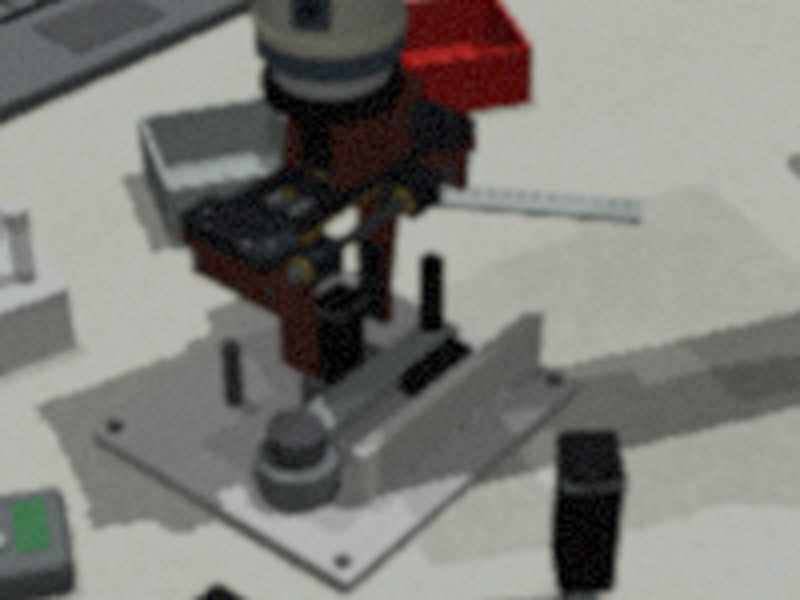

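The fingers straddle the plug head (about (340,320) in the crop) without touching anything. Next I grip and pull.

```bash
python3 - <<'E'
from h import *
np.set_printoptions(precision=4,suppress=True)
command_gripper(0)
print(get_grip_width()*88,get_ft_force(),get_tcp_pos())
p=get_tcp_pos()
for dz in(.004,.008,.014,.034):
    movel([p[0],p[1],p[2]+dz],v=.04); print(dz,get_grip_width()*88,get_ft_force())
movel([p[0],p[1],.17],v=.2)
print(get_grip_width()*88,get_ft_force(),get_time())
cv2.imwrite("pics/s2.png",cv2.resize(cv2.cvtColor(read_camera("scene"),cv2.COLOR_RGB2BGR)[70:270,180:380],None,fx=3,fy=3,interpolation=2))
E
```

```text
25.99335021685995 [-2.0559 -2.0615  2.1964] [ 0.5672 -0.0666  0.0619]
0.004 25.940237829206023 [-2.0081  0.8719  2.2773]
0.008 26.468325515850196 [-2.9257  0.7048  2.072 ]
0.014 26.011584620175487 [-4.2232 -0.6906  6.3345]
0.034 26.086113737258874 [-0.2422  0.6031 -0.182 ]
26.06465239697206 [-0.4675  0.3617 -1.4803] 7.5167
```

View pics/s2.png

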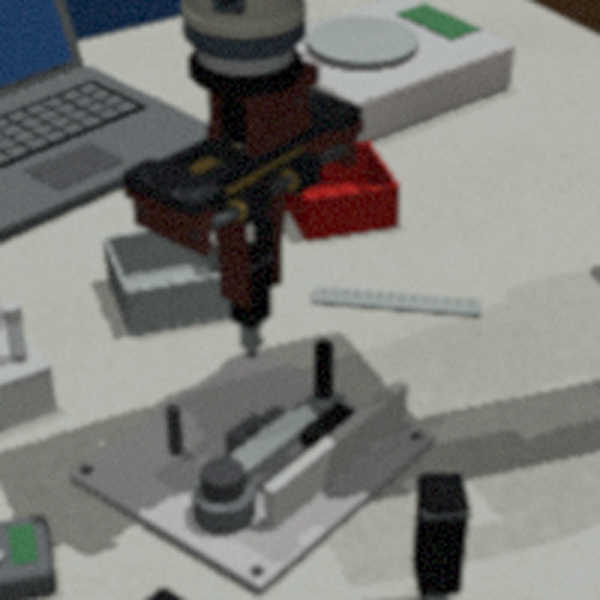

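```bash
python3 - <<'E'
from h import *
for z in(.11,.12,.13,.14): print(z,(proj("scene",[.5672,-.0666,z])[0]-[180,70])*3+1)
E
```

```text
0.11 [253.34304658 355.96262267]
0.12 [253.0670773  345.25160885]
0.13 [252.7873499  334.41018041]
0.14 [252.50378258 323.43572422]
```

```bash
python3 - <<'E'
from h import *
np.set_printoptions(precision=4,suppress=True)
b=[.509,-.313]
movel(b+[.17],v=.25)
movel(b+[.085],v=.15)
print(movel(b+[.061],v=.04,until_force=4),get_tcp_pos(),get_ft_force(),get_grip_width()*88)
command_gripper(.6)
movel(b+[.19],v=.2)
print(get_time())
move_pose([.52,-.15,.2],q(YAW-np.pi/2))
for n in("scene","top"):cv2.imwrite(f"pics/{n}3.png",cv2.cvtColor(read_camera(n),cv2.COLOR_RGB2BGR))
t=cv2.imread("pics/scene3.png")
cv2.imwrite("pics/s3.png",cv2.resize(t[110:270,180:380],None,fx=3.7,fy=3.7,interpolation=2))
t=cv2.imread("pics/top3.png")
cv2.imwrite("pics/t3.png",cv2.resize(t[140:250,240:420],None,fx=4.4,fy=4.4,interpolation=2))
print(get_time())
E
```

```text
False [ 0.509  -0.3131  0.0609] [-0.0695 -0.1027  0.0583] 25.844306781916192
11.6083
13.325
```

View pics/s3.png

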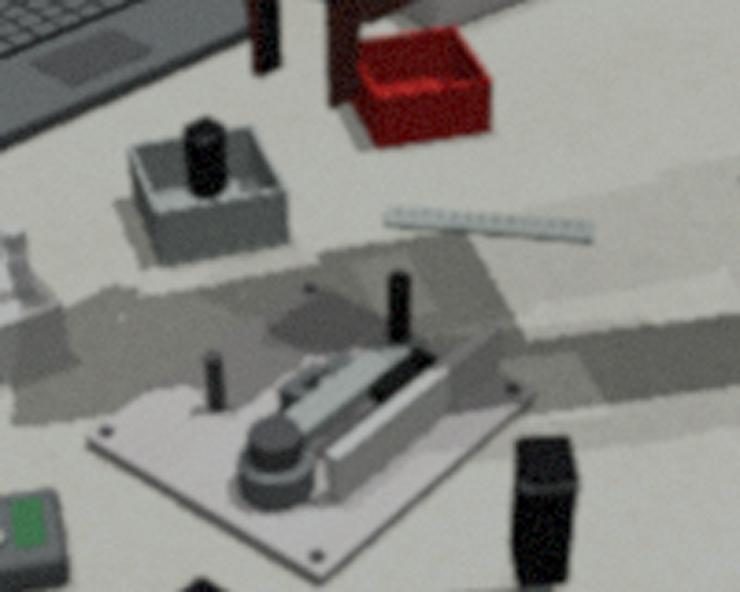

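View pics/t3.png

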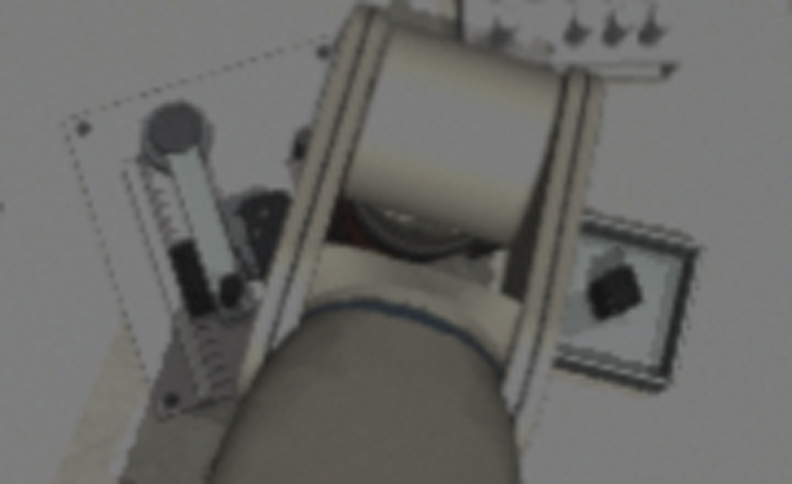

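The plug stands upright in the steel bin (scene crop about (205,157)) and the socket is empty. Now I grip the post with the jaws tangential to the swing.

```bash
python3 - <<'E'
from h import *
np.set_printoptions(precision=4,suppress=True)
P=[.5107,-.0545]; Q=q(YAW-np.pi/2)
move_pose(P+[.16],Q)
movel(P+[.115],v=.15)
print(movel(P+[.072],v=.06,until_force=6),get_ft_force(),get_tcp_pos())
command_gripper(0)
print(get_grip_width()*88,get_ft_force(),get_tcp_pos(),get_time(),get_joint_pos())
E
```

```text
False [-0.232   0.4297 -0.2902] [ 0.5109 -0.0545  0.072 ]
15.402227333419557 [ 0.0257 -5.413  -0.5413] [ 0.5111 -0.0553  0.0721] 15.8083 [-0.1303  0.4972  1.9634 -0.0017  0.68    1.1323]
```

```bash
python3 - <<'E'
from h import *
np.set_printoptions(precision=4,suppress=True)
piv=np.array([.6252,-.0177]); r=.12; z=.072
def pose(t):
    a=YAW+np.pi+t
    return [piv[0]+r*np.cos(a),piv[1]+r*np.sin(a),z], q(YAW-np.pi/2+t)
def tan(t):
    a=YAW+np.pi+t; f=get_ft_force(); e=np.array([-np.sin(a),np.cos(a)]); n=np.array([np.cos(a),np.sin(a)])
    return float(f[:2]@e),float(f[:2]@n)
print(pose(0))
for t in np.arange(.1,.91,.1):
    p,o=pose(t); h=movel(p,o,v=.06,until_force=20)
    print(round(t,2),h,np.round(tan(t),2),round(get_grip_width()*88,2),get_tcp_pos())
    if h: break
print(get_time())
for n in("scene","top"):cv2.imwrite(f"pics/{n}4.png",cv2.cvtColor(read_camera(n),cv2.COLOR_RGB2BGR))
t=cv2.imread("pics/scene4.png")
cv2.imwrite("pics/s4.png",cv2.resize(t[110:270,180:380],None,fx=3.7,fy=3.7,interpolation=2))
E
```

```text
([np.float64(0.5108834217234518), np.float64(-0.054192738060356946), 0.072], [0.0, 0.8074980342090544, -0.589870260946009, 0.0])
0.1 False [-3.71  0.81] 15.54 [ 0.5147 -0.0652  0.0721]
0.2 False [-4.03  2.57] 15.49 [ 0.5198 -0.0759  0.072 ]
0.3 False [-3.69  2.51] 15.41 [ 0.526 -0.086  0.072]
0.4 False [-4.16  3.28] 15.72 [ 0.5332 -0.0956  0.072 ]
0.5 False [-4.83  4.37] 15.0 [ 0.5413 -0.1043  0.072 ]
0.6 False [-5.07  4.3 ] 15.41 [ 0.5503 -0.1122  0.072 ]
0.7 False [-6.02  4.19] 15.23 [ 0.5601 -0.1192  0.072 ]
0.8 False [-6.51  4.62] 15.75 [ 0.5705 -0.1251  0.072 ]
0.9 False [-7.05  3.88] 15.49 [ 0.5814 -0.13    0.072 ]
18.9583
```

View pics/s4.png

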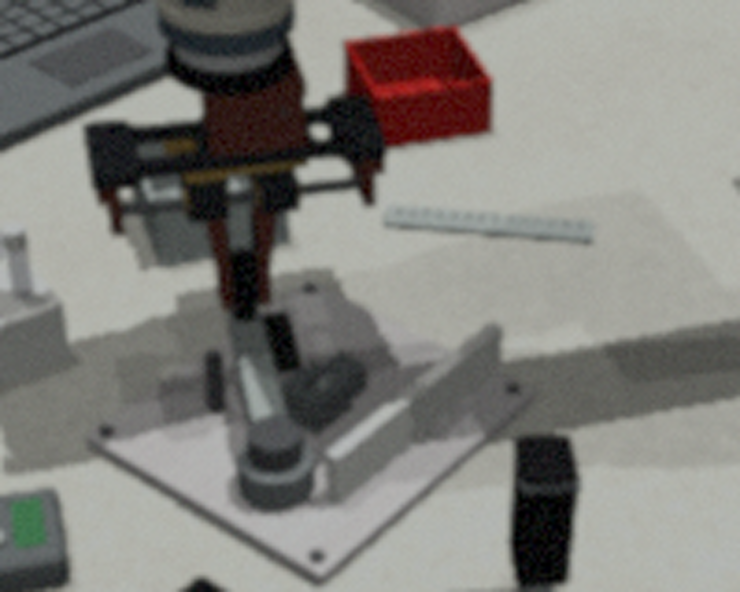

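The arm is following the tool and is close to its stop pin (crop (212,380)). Spring force is rising as specified. I'll push the last bit in small steps until contact shows.

```bash
python3 - <<'E'
from h import *
np.set_printoptions(precision=4,suppress=True)
piv=np.array([.6252,-.0177]); r=.12; z=.072
def pose(t):
    a=YAW+np.pi+t
    return [piv[0]+r*np.cos(a),piv[1]+r*np.sin(a),z], q(YAW-np.pi/2+t)
def tan(t):
    a=YAW+np.pi+t; f=get_ft_force(); e=np.array([-np.sin(a),np.cos(a)]); n=np.array([np.cos(a),np.sin(a)])
    return float(f[:2]@e),float(f[:2]@n)
for t in np.arange(.94,1.09,.015):
    p,o=pose(t); movel(p,o,v=.02); wait(.1); f=tan(t); x=get_tcp_pos()
    print(round(t,3),np.round(f,2),round(get_grip_width()*88,2),x,np.arctan2(piv[1]-x[1],piv[0]-x[0])-YAW)
    if f[0]<-15: break
print(get_time())
for n in("scene","top"):cv2.imwrite(f"pics/{n}5.png",cv2.cvtColor(read_camera(n),cv2.COLOR_RGB2BGR))
t=cv2.imread("pics/scene5.png")
cv2.imwrite("pics/s5.png",cv2.resize(t[110:270,180:380],None,fx=3.7,fy=3.7,interpolation=2))
E
```

```text
0.94 [-7.18  4.72] 15.25 [ 0.5857 -0.1315  0.072 ] 0.9280630269020798
0.955 [-6.7   3.93] 15.76 [ 0.5875 -0.1321  0.0721] 0.9433158755124285
0.97 [-6.93  4.44] 15.72 [ 0.5892 -0.1327  0.0721] 0.9580888707239061
0.985 [-6.56  3.03] 15.3 [ 0.5909 -0.1332  0.072 ] 0.9732339920632298
1.0 [-6.94  4.11] 15.92 [ 0.5927 -0.1337  0.0721] 0.9882642265758024
1.015 [-8.92  3.93] 15.14 [ 0.5939 -0.134   0.072 ] 0.9990431409793064
1.03 [-14.43   4.13] 15.32 [ 0.5941 -0.134   0.072 ] 1.000349452265325
1.045 [-19.58   2.73] 15.61 [ 0.5942 -0.1339  0.0719] 1.00137802971634
22.0
```

View pics/s5.png

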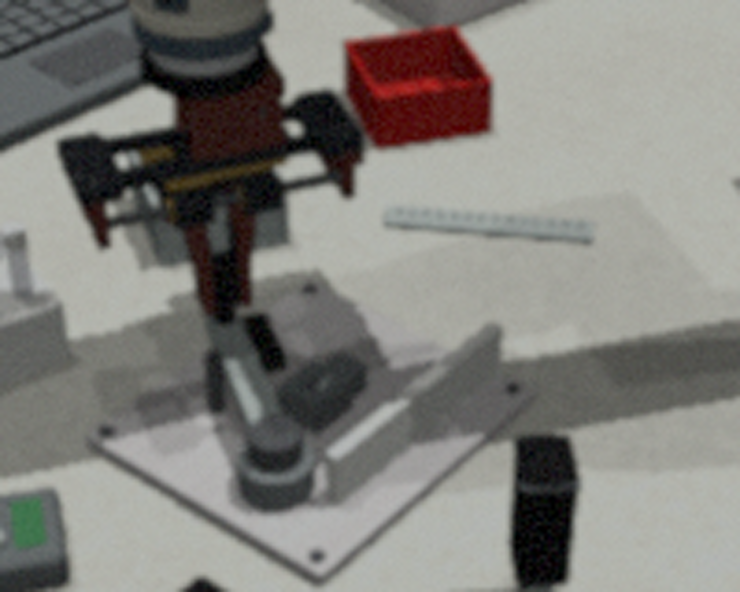

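View pics/top5.png

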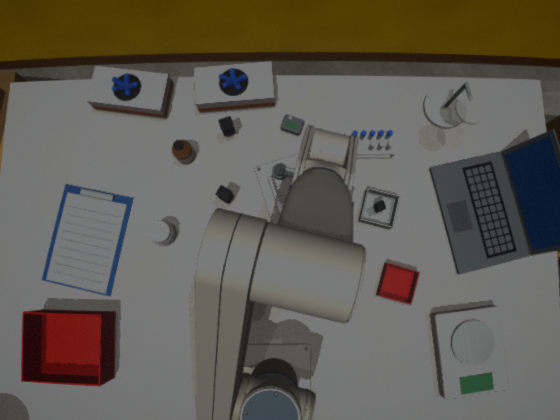

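The bar rests on the stop pin, where position saturates while force climbs from about 7 to 19.6 N. The plug is in the bin (top pixel (379,206)), and the bystanders visible in these pictures look undisturbed. Handing in while holding.

```bash
python3 - <<'E'
from h import *
wait(.3);print(get_ft_force(),get_grip_width()*88,get_tcp_pos(),get_time())
print(job_done())
E
```

```text
[-19.36541078   1.44856716  19.00557368] 15.50797679301248 [ 0.59420567 -0.13388338  0.07181713] 22.4
the job is handed in; nothing more can be done
None
```

I pulled the lock plug straight up out of its socket and lowered it into the square steel bin. I then gripped the post and swung the press arm to its stop. I handed the job in at 22.4 s, still gripping the post.

**What the last checks showed:**
- **Swing angle:** the arm stopped moving at about 1.00 rad. The sideways force on the post rose from about 7 N to 19.6 N, so it is pressed against the stop.
- **Plug:** it stood in the bin in the last top picture.
- **Grip:** the grip width read 15.5 mm on the 16 mm post.
- **Bystanders:** the ones I could see looked unmoved, judged by eye only. The arm hid the ruler and the tape measure in the last top picture; the ruler shows in the last scene crop.

**What disagreed:** the final reading also showed about 19 N upward on the tool, which I had not looked at during the swing and did not expect. It probably comes from pushing against the stop. The total of about 27 N is below both the 40 N pressing limit and the 120 N wrist limit.

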